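Roll two sample vials onto the viewing line

TASK

The white viewing board carries two amber sample vials lying on their sides, one either side of its black line. Roll them with the fingertips, first the thick one and then the thin one, until each lies still along the line with its middle right over it, ready for the camera. Push them only, so that they truly roll over the board rather than skid: do not lift or pick them up, and leave the jar, the dropper bottle and the beaker beside the board where they stand.

Things in the scene. Friction and masses are not known exactly. Their poses are not given: they have to be found in the camera images.
- line (a point): The black line on the white viewing board: 6 mm wide, 280 mm long, flush. This point is the line's middle, on the board's top face, 6 mm above the desk; y axis along the line, x across it, z up. One vial starts on the robot's side of the line and one on the far side, 60 to 90 mm off it, within 5 degrees of parallel; one on its left half, one on its right; which is where changes.
- board: The white viewing board, fixed to the desk: 260 mm (x, across the line) by 320 mm (y, along it), 6 mm thick, top flat and level. Its origin is the centre of its underside, right below the line's middle.
- thick_vial: Thick amber glass vial, white cap, paper band: 30 mm diameter, 85 mm long, about 70 g, lying on the board. Origin: middle of its axis, 15 mm above the board's top. y is its long axis (cap at +y); x and z turn as it rolls (z up at the start). It stops within a few mm when a slow push (under 50 mm/s) ends.
- thin_vial: Thin amber glass vial, white cap, paper band: 22 mm diameter, 60 mm long, about 35 g, lying on the board. Origin: middle of its axis, 11 mm above the board's top; axes and rolling as for the thick vial.
- jar: White round jar with red cap, 44 mm in diameter, 55 mm tall, standing on the desk beside the board; origin at the centre of its underside. Leave it alone.
- dropper_bottle: Small amber round bottle with white cap, 30 mm in diameter, 65 mm tall, standing on the desk beside the board; origin at the centre of its underside. Leave it alone.
- beaker: Small open glass beaker, 52 mm in diameter, 60 mm tall, standing on the desk beside the board; origin at the centre of its underside. Leave it alone.
Mind the look-alikes: they are no part of the job. Leave any blue, green or turquoise look-alike of the thin_vial alone.

How it is judged:
By the outcome, as a careful person would: the job done as asked, in the order asked, and still so for the second after the job is handed in, with the robot touching nothing.
It also fails if it takes over 64 s, if anything falls off the work surface, if the arm or the gripper's body presses on something with over 40 N, if the wrist force passes 120 N, or if a joint passes its speed limit or range.

ROBOT

A 7-joint arm with a two-finger parallel gripper is mounted at the origin on the work surface. World frame = base frame: x ahead of the robot, y to its left, z up, the work surface at z = 0. Lengths are in m, angles in rad, forces in N, time in s.
With the tool pointing down it reaches from about 0.4 to 0.85 m from the base axis. Payload 4.5 kg.
Tool frame: the origin (TCP) lies on the centre line of the jaws, within the pads' length; the fingertips stand r.tips_ahead ahead of it and the grasp point (between the pads) is the TCP (r.tips_ahead is the distance from the TCP to the fingertips, in m); z points along the fingers, y is the direction in which the jaws open and shut (so a half turn about z gives the same grasp; the last joint's range is limited). The gripper opens to 88 mm and grips with 3 to 60 N. Pads are 18 mm wide; open, the fingers measure 123 mm over their backs; the gripper's body (75 mm by 187 mm) begins 45 mm behind the grasp point.
Start: joints at [-1.299, 0.689, -0.195, 1.565, 0.157, 0.902, -0.215], TCP at [0.147, 0.607, 0.258] pointing down, gripper open.
Joint ranges: [-3.01, 3.01], [-0.46, 2.08], [-1.47, 1.51], [0.13, 2.56], [-1, 4.14], [0.04, 2.09], [-2.66, 2.66]. Speed limits (rad/s): [2.57, 2.57, 3.14, 3.14, 3.14, 3.14, 3.14].

INTERFACE

Orientations are given as a unit quaternion [x, y, z, w].
In Python, from plant import r gives the robot as it stands.
- The arm moves only by the shell command python3 -m inch 'ROWS' [FORCE]. ROWS is JSON, a list of rows, each a list of 5 numbers: the shift along the world's x, y, z in units of 25 mm (1.0 is 25 mm), then the turn about the world's z in units of 6 degrees (1.0 is 6 degrees), then the finger opening in mm, from 0 to 88.1. A call has 1 to 5 rows; each row shifts and turns the commanded pose from where the row before left it; what a row does not reach is not made up. A row lasts 1/10 s, in which the tool goes at most 50 mm and 8.59 degrees, less where a joint would pass 70% of its speed; a pose out of reach is approached as far as the arm can. A call is refused whole if a number of a shift passes 1 or a number of a turn 1, either way. A call with a gripper value outside its range is refused whole. The fingers move at their own pace and stop on an object; FORCE is the grip in N (left out, the last holds). Time passes only in rows, so rows that do not move let the fingers close. It gives the time, the measured TCP pose, the force and the opening at its end, in the units of the state.
- r.get_state(): the state, without advancing time (a new reading comes with each control period).
- r.snapshot(name): name is "side" or "top"; returns a dict with "pixels" (384x512x3 uint8, red, green, blue), "range_z" (384x512 float32, m along the optical axis (not along the pixel's ray), 0 where there is no reading), "K" (3x3 intrinsics, pixels), "k1" (the pictures are not rectified: a ray, as slopes to the right and down, at radius r is drawn at 1 + k1 r^2 times it, then the intrinsics apply), "position" and "attitude" of the camera in the world. Camera axes: x right, y up, looking along -z (the intrinsics and any distortion apply to the point x, -y, -z); pixel columns grow to the right and rows downward; lengths in m; the calibration is good to about 2 mm. A picture is of the moment at which its call begins.
- r.finish_job(): hands the job in, once; it reports no verdict.
The state is a dict: "clock": time; "q": joint angles; "qd": joint speeds; "joint_torque": joint torques, N m; "tool_pos": TCP position; "eef_rot": TCP orientation; "contact_force": force on the tool from outside, world axes, zero at the start; "moment": the same for the moment, N m; "opening": opening from 0.0 (shut) to 1.0 (fully open).
Only numpy, scipy, OpenCV 4.12 (cv2) and the standard library are available. Lean on these libraries where they do the work, as an engineer would, in place of code of your own. Each camera call takes 0.05 s, during which the arm holds its last target. There are 200 camera calls.

## Working session

There is one attempt and no reset: what is moved stays moved. The work goes in short steps, Python scripts to look and compute and a shell command to move; the robot and the scene stay as the last step left them, time stands still between calls to the robot, and variables do not carry over. Pictures are saved under pics/ and viewed, about 8 in all and at most 12, crops included, and the job is handed in when it is done.

```bash
ls; mkdir -p pics; python3 - <<'E'
from plant import r
import cv2,numpy as np
print(r.get_state(), r.tips_ahead)
for n in("top","side"):
    s=r.snapshot(n); np.savez(f"{n}0.npz",**s); cv2.imwrite(f"pics/{n}0.png",s["pixels"][...,::-1]); print(n,s["K"],s["k1"],s["position"],s["attitude"])
E
```

```text
pics
{'clock': 0.0, 'q': array([-1.29918246,  0.68995846, -0.19454818,  1.56634758,  0.15730691,
        0.90250984, -0.21512019]), 'qd': array([ 5.43001873e-04,  2.88871184e-04, -1.71801505e-04,  4.56809036e-04,
       -3.80873935e-04, -2.02950039e-03, -3.80827089e-05]), 'joint_torque': array([-2.21519022e-04, -5.27558613e+01, -1.26710594e+00, -1.53428328e+01,
       -5.26681042e-02,  6.42982821e-03,  1.58259268e-04]), 'tool_pos': array([0.1471253 , 0.60681638, 0.25692586]), 'eef_rot': array([ 1.18579554e-01,  9.92944134e-01, -9.12945644e-04, -4.80461373e-05]), 'contact_force': array([-0.29362468,  0.61309391,  0.58128708]), 'moment': array([ 0.05391726,  0.03858568, -0.05430541]), 'opening': 0.9958847108710737} 0.019
top [[437.76899038   0.         251.11014417]
 [  0.         437.76899038 192.21789059]
 [  0.           0.           1.        ]] -0.04528081770508326 [0.52622328 0.01707132 0.93916738] [-0.04062487  0.02953649  0.71074443 -0.70165488]
side [[368.61569963   0.         254.63413723]
 [  0.         368.61569963 194.09744185]
 [  0.           0.           1.        ]] -0.12288817997130982 [ 0.56264914 -0.73927244  0.63530449] [ 0.43924039 -0.01721199 -0.02314999  0.89790629]
```

View pics/top0.png

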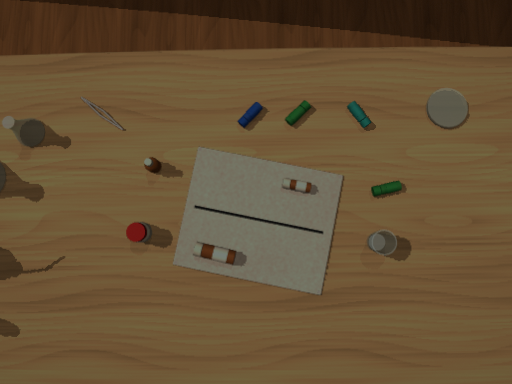

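View pics/side0.png

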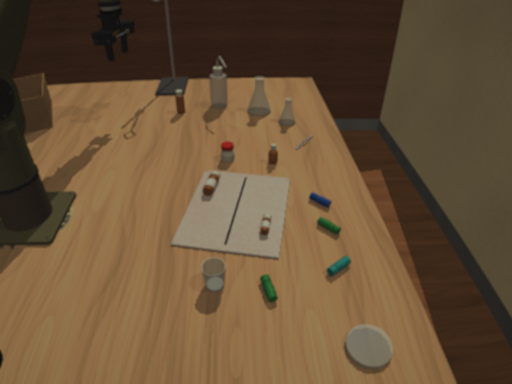

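The top view shows the thick vial at about (215,253) on the robot's side of the line, left half. The thin vial is at (297,186) on the far side, right half. The line runs from (195,207) to (322,232), and the side view agrees.

```bash
cat > h.py <<'E'
import numpy as np, cv2
from scipy.spatial.transform import Rotation as R
def rays(s,uv):
    uv=np.asarray(uv,float).reshape(-1,1,2); K=np.asarray(s["K"])
    # pixel = K * d*(1+k1 r^2)
    p=cv2.undistortPoints(uv,K,np.array([float(s["k1"]),0,0,0]))[:,0]
    d=np.c_[p[:,0],-p[:,1],-np.ones(len(p))]
    return R.from_quat(s["attitude"]).apply(d)
def cast(s,uv,z):
    d=rays(s,uv); o=np.asarray(s["position"]); return o+d*((z-o[2])/d[:,2])[:,None]
def cloud(s):
    H,W=s["range_z"].shape; v,u=np.mgrid[:H,:W]
    d=rays(s,np.c_[u.ravel(),v.ravel()]); return (np.asarray(s["position"])+d*s["range_z"].reshape(-1,1)).reshape(H,W,3)
def line(s,z=.006):
    P=cast(s,np.stack(np.meshgrid(range(512),range(384)),-1).reshape(-1,2),z).reshape(384,512,3)
    m=((s["pixels"].max(2)<60)&(np.hypot(P[...,0]-.5,P[...,1]-.02)<.2)).astype(np.uint8)
    n,l,st,c=cv2.connectedComponentsWithStats(m); 
    i=1+np.argmax(st[1:,4]); q=P[l==i][:,:2]
    a=cv2.minAreaRect((q*1e3).astype(np.float32)); return m,l==i,q,a
def brown(s):
    h=cv2.cvtColor(s["pixels"],cv2.COLOR_RGB2HSV); return h
E
python3 - <<'E'
from h import *
for n in("top","side"):
    s=dict(np.load(f"{n}0.npz")); m,l,q,a=line(s); print(n,"line",a,l.sum(),q.mean(0))
    C=cloud(s); c=np.array(a[0])/1e3
    near=np.hypot(C[...,0]-c[0],C[...,1]-c[1])<.15
    z=C[...,2]; print("board z",np.median(z[near]),np.std(z[near&(z<.01)]))
    mm=(near&(z>.011)&(z<.06)).astype(np.uint8)
    k,lab,st,ce=cv2.connectedComponentsWithStats(mm)
    for i in range(1,k):
        if st[i,4]>25:
            p=C[lab==i]; print(st[i],ce[i].round(1),p.mean(0).round(4),"zmax",np.percentile(p[:,2],95).round(4),cv2.minAreaRect((p[:,:2]*1e3).astype(np.float32)))
s=dict(np.load("top0.npz"))["pixels"]
cv2.imwrite("pics/crop.png",cv2.resize(s[140:300,165:355,::-1],None,fx=4,fy=4,interpolation=cv2.INTER_CUBIC))
E
```

```text
top line ((561.6092529296875, 16.612762451171875), (276.6136779785156, 4.64558744430542), 77.7864990234375) 285 [0.56157007 0.01652679]
board z 0.005877720134532305 0.002131840599563749
[282 178  30  15 296] [296.8 185.1] [ 0.6311 -0.0652  0.0251] zmax 0.0293 ((631.8353881835938, -65.48280334472656), (59.61642837524414, 22.07294273376465), 77.38275909423828)
[194 242  43  23 598] [214.8 253. ] [0.4919 0.1071 0.0322] zmax 0.0371 ((491.4122314453125, 108.31861877441406), (85.27656555175781, 30.527332305908203), 76.9154281616211)
side line ((480.28900146484375, 85.3997802734375), (6.912858963012695, 15.284255027770996), 32.398895263671875) 9 [0.48077187 0.08488436]
board z 0.004101749238603847 0.0031599913622573426
[202 171  18  25 266] [210.7 183.2] [0.4938 0.0952 0.0286] zmax 0.036 ((493.8780517578125, 105.32261657714844), (86.95671844482422, 29.743371963500977), 75.7922592163086)
```

View pics/crop.png

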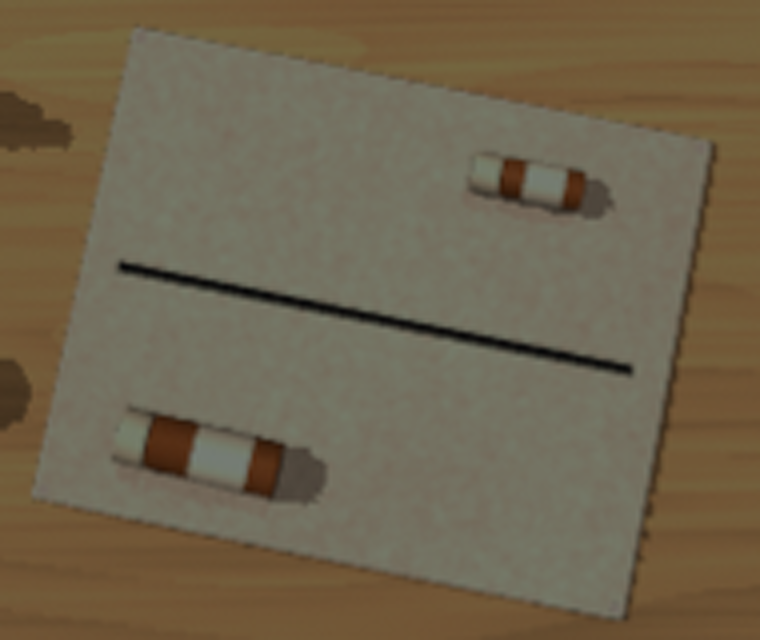

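The crop shows both vials and the line clearly, and the sizes and heights come out right. In the line frame the thick vial is at (-88, +75) mm and the thin one at (+86, -65) mm. I'll push each with both fingertips, jaws set along the line, starting behind the thick one.

```bash
A='[[0.61,-0.98,0,0.05,40],[0.61,-0.98,0,0.05,40],[0.61,-0.98,0,0.05,40],[0.61,-0.98,0,0.05,40],[0.61,-0.98,0,0.03,40]]' ; 
python3 -m inch '[[0.61,-0.98,0,0.05,40],[0.61,-0.98,0,0.05,40],[0.61,-0.98,0,0.05,40],[0.61,-0.98,0,0.05,40],[0.61,-0.98,0,0.03,40]]' 20
python3 -m inch '[[0.61,-0.98,0,0,40],[0.61,-0.98,0,0,40],[0.61,-0.98,0,0,40],[0.61,-0.98,0,0,40],[0.61,-0.98,0,0,40]]'
python3 -m inch '[[0.61,-0.98,-0.6,0,40],[0.61,-0.98,-0.6,0,40],[0.61,-0.98,-0.6,0,40],[0.61,-0.98,-0.6,0,40],[0.61,-0.98,-0.6,0,40]]'
python3 -m inch '[[0.61,-0.98,-0.6,0,40],[0.61,-0.98,-0.6,0,40],[0.61,-0.98,-0.6,0,40],[0.61,-0.98,-0.6,0,40],[0.61,-0.98,-0.6,0,40]]'
python3 -m inch '[[0,0,0,0,40],[0,0,0,0,40],[0,0,0,0,40]]'
```

```text
clock: 0.6
tool_pos: [0.2239, 0.4836, 0.2574]
eef_rot: [0.107, 0.994, -0.0, -0.0]
contact_force: [0.2, 0.8, 0.4]
opening: 0.572
clock: 1.1
tool_pos: [0.3001, 0.3612, 0.2576]
eef_rot: [0.107, 0.994, -0.0, -0.0]
contact_force: [0.1, -0.1, -0.0]
opening: 0.455
clock: 1.6
tool_pos: [0.3764, 0.2389, 0.1821]
eef_rot: [0.107, 0.994, 0.0, -0.0]
contact_force: [1.3, -0.0, -0.0]
opening: 0.453
clock: 2.1
tool_pos: [0.4527, 0.1165, 0.1069]
eef_rot: [0.107, 0.994, 0.0, -0.0]
contact_force: [0.1, 1.0, 0.2]
opening: 0.452
clock: 2.4
tool_pos: [0.4519, 0.1186, 0.108]
eef_rot: [0.106, 0.994, 0.001, -0.0]
contact_force: [0.4, 0.7, -0.2]
opening: 0.451
```

```bash
cat > look.py <<'E'
import sys
from h import *
from plant import r
c=np.array([.5616,.0166]); a=np.radians(77.8); yl=np.array([np.cos(a),np.sin(a)]); xl=np.array([yl[1],-yl[0]])
st=r.get_state(); p=st["tool_pos"][:2]-c; print("t",round(st["clock"],2),"TCP line frame mm",(1e3*np.r_[p@xl,p@yl,st["tool_pos"][2]]).round(1))
for n in sys.argv[1:]:
    s=r.snapshot(n); cv2.imwrite(f"pics/{n}_{st['clock']:.2f}.png",s["pixels"][...,::-1])
    C=cloud(s); P=C[...,:2]-c; X=P@xl; Y=P@yl; z=C[...,2]
    m=((abs(X)<.125)&(abs(Y)<.155)&(z>.012)&(z<.045)).astype(np.uint8)
    k,lab,t,ce=cv2.connectedComponentsWithStats(m)
    for i in range(1,k):
        if t[i,4]>60:
            M=lab==i; q=1e3*np.c_[X[M],Y[M]]; (cc,wh,an)=cv2.minAreaRect(q.astype(np.float32))
            # axis from top-ridge points: PCA direction
            w,V=np.linalg.eigh(np.cov(q.T)); v=V[:,1]*np.sign(V[1,1])
            top=q[1e3*z[M]>np.percentile(1e3*z[M],95)-6]
            # silhouette centreline cast to the axis height
            print(n,"n",t[i,4],"rect c",np.round(cc,1),np.round(wh,1),round(an,1),"pca deg",np.degrees(np.arctan2(v[0],v[1])).round(1),"ridge x",top[:,0].mean().round(1),"ztop",(1e3*np.percentile(z[M],95)).round(1))
E
python3 -m inch '[[0,0,-0.6,0,40],[0,0,-0.6,0,40],[0,0,-0.6,0,40],[0,0,-0.6,0,40],[0,0,-0.6,0,40]]'
python3 -m inch '[[0,0,-0.1,0,40],[0,0,0,0,40],[0,0,0,0,40]]'; python3 look.py top side
```

```text
clock: 2.9
tool_pos: [0.4521, 0.1193, 0.0328]
eef_rot: [0.105, 0.994, 0.001, 0.0]
contact_force: [-0.1, 0.7, -1.0]
opening: 0.454
clock: 3.2
tool_pos: [0.4521, 0.1186, 0.0307]
eef_rot: [0.106, 0.994, 0.001, 0.0]
contact_force: [0.0, -0.8, 0.6]
opening: 0.454
t 3.2 TCP line frame mm [-128.5   76.5   30.7]
top n 296 rect c [ 86.2 -65.2] [22.1 59.5] 0.4 pca deg -0.3 ridge x 85.8 ztop 29.2
top n 574 rect c [-88.   74.8] [85.4 30.6] 89.2 pca deg 0.3 ridge x -87.4 ztop 37.1
side n 263 rect c [-84.9  71.6] [88.1 29. ] 88.2 pca deg 3.6 ridge x -84.4 ztop 35.7
side n 179 rect c [ 88.4 -67.3] [22.2 63.1] 0.9 pca deg 0.0 ridge x 88.9 ztop 28.0
```

```bash

python3 -m inch '[[0.156,-0.034,0,0,40],[0.156,-0.034,0,0,40],[0.156,-0.034,0,0,40],[0.156,-0.034,0,0,40],[0.156,-0.034,0,0,40]]'
python3 -m inch '[[0.156,-0.034,0,0,40],[0.156,-0.034,0,0,40],[0.156,-0.034,0,0,40],[0.156,-0.034,0,0,40],[0.156,-0.034,0,0,40]]'
python3 -m inch '[[0.117,-0.025,0,0,40],[0.078,-0.017,0,0,40],[0.04,-0.008,0,0,40],[0,0,0,0,40],[0,0,0,0,40]]'; python3 look.py top side
```

```text
clock: 3.8
tool_pos: [0.4722, 0.113, 0.0303]
eef_rot: [0.107, 0.994, 0.0, 0.0]
contact_force: [-0.7, -0.1, 0.2]
opening: 0.456
clock: 4.3
tool_pos: [0.4915, 0.1088, 0.0302]
eef_rot: [0.107, 0.994, 0.0, -0.0]
contact_force: [1.0, -0.6, 0.2]
opening: 0.453
clock: 4.8
tool_pos: [0.4969, 0.1077, 0.0302]
eef_rot: [0.107, 0.994, 0.0, -0.0]
contact_force: [0.6, -0.6, 0.0]
opening: 0.451
t 4.8 TCP line frame mm [-82.5  75.4  30.2]
top n 296 rect c [ 86.  -65.3] [22.5 59.6] 0.3 pca deg -0.3 ridge x 86.1 ztop 29.4
top n 118 rect c [-47.3  61.9] [61.1 12.7] 87.8 pca deg 2.1 ridge x -47.1 ztop 35.7
side n 311 rect c [-54.1  72.6] [88.5 51.9] 72.1 pca deg 10.5 ridge x -55.3 ztop 35.7
side n 178 rect c [ 88.5 -68.1] [21.9 62.4] 0.5 pca deg 0.2 ridge x 88.6 ztop 28.0
```

```bash

python3 -m inch '[[0.078,-0.017,0,0,40],[0.156,-0.034,0,0,40],[0.156,-0.034,0,0,40],[0.156,-0.034,0,0,40],[0.156,-0.034,0,0,40]]'
python3 -m inch '[[0.156,-0.034,0,0,40],[0.156,-0.034,0,0,40],[0.156,-0.034,0,0,40],[0.156,-0.034,0,0,40],[0.156,-0.034,0,0,40]]'
python3 -m inch '[[0.117,-0.025,0,0,40],[0.078,-0.017,0,0,40],[0.04,-0.008,0,0,40],[0,0,0,0,40],[0,0,0,0,40]]'
python3 look.py side
python3 -m inch '[[-0.49,0.106,0,0,40],[-0.98,0.212,0,0,40],[-0.98,0.212,0,0,40],[-0.98,0.212,0,0,40],[-0.3,0.065,0,0,40]]'; python3 look.py top side
```

```text
clock: 5.4
tool_pos: [0.5152, 0.1037, 0.0303]
eef_rot: [0.107, 0.994, 0.0, 0.0]
contact_force: [0.3, 0.3, 0.1]
opening: 0.455
clock: 5.9
tool_pos: [0.5344, 0.0995, 0.0302]
eef_rot: [0.107, 0.994, 0.0, -0.0]
contact_force: [0.8, -0.5, 0.2]
opening: 0.454
clock: 6.4
tool_pos: [0.5398, 0.0984, 0.0302]
eef_rot: [0.107, 0.994, 0.0, -0.0]
contact_force: [-0.4, -0.1, -0.9]
opening: 0.456
t 6.4 TCP line frame mm [-38.5  75.4  30.2]
side n 284 rect c [-5.8 69.7] [89.3 49.2] 65.3 pca deg 13.5 ridge x -10.5 ztop 35.8
side n 178 rect c [ 88.4 -68.4] [21.9 62.6] 0.7 pca deg 0.1 ridge x 88.8 ztop 28.0
clock: 6.95
tool_pos: [0.4442, 0.1193, 0.0312]
eef_rot: [0.105, 0.994, -0.001, -0.003]
contact_force: [0.2, -0.3, 0.3]
opening: 0.457
t 6.95 TCP line frame mm [-136.5   75.6   31.2]
top n 296 rect c [ 86.  -65.3] [22.4 59.7] 0.0 pca deg -0.3 ridge x 86.0 ztop 29.4
top n 580 rect c [-11.7  73.3] [84.9 30.4] 88.9 pca deg 0.9 ridge x -11.9 ztop 37.3
side n 256 rect c [-9.7 70.8] [89.2 30.2] 89.2 pca deg 3.1 ridge x -8.8 ztop 35.7
side n 175 rect c [ 88.5 -68.3] [21.9 64.4] 0.7 pca deg -0.1 ridge x 88.8 ztop 27.9
```

```bash
python3 - <<'E'
from h import *
s=dict(np.load("top0.npz")); m,l,q,a=line(s)
vx,vy,x,y=cv2.fitLine((q*1e3).astype(np.float32),cv2.DIST_L2,0,.01,.01).ravel(); print(np.degrees(np.arctan2(vy,vx)),x,y)
# darkness-weighted
P=cast(s,np.stack(np.meshgrid(range(512),range(384)),-1).reshape(-1,2),.006).reshape(384,512,3)[...,:2]
k=cv2.dilate(l.astype(np.uint8),np.ones((5,5)))>0; g=s["pixels"].mean(2); w=np.clip(np.percentile(g[k],70)-g[k],0,None); p=P[k]
c=(p*w[:,None]).sum(0)/w.sum(); V=np.linalg.eigh(np.cov(p.T,aweights=w))[1][:,1]; print(c,np.degrees(np.arctan2(V[1],V[0])))
s=dict(np.load("side0.npz")); P=cast(s,np.stack(np.meshgrid(range(512),range(384)),-1).reshape(-1,2),.006).reshape(384,512,3)[...,:2]
g=s["pixels"].mean(2)
c0=np.array([.5616,.0166]);t=np.radians(77.8);yl=np.array([np.cos(t),np.sin(t)]);xl=np.array([yl[1],-yl[0]])
X=(P-c0)@xl;Y=(P-c0)@yl; k=(abs(X)<.02)&(abs(Y)<.13); w=np.clip(np.median(g[k])-15-g[k],0,None); p=np.c_[X[k],Y[k]]
c=(p*w[:,None]).sum(0)/w.sum(); V=np.linalg.eigh(np.cov(p.T,aweights=w))[1][:,1]; print("side line offset",c*1e3,np.degrees(np.arctan(V[0]/V[1])))
E
```

```text
77.758316 561.57007 16.52679
[0.56145794 0.01655551] 77.78878638895137
side line offset [  1.6340229  -15.09781599] 0.007286893169988342
```

```bash

python3 -m inch '[[0.98,-0.212,0,0.07,40],[0.98,-0.212,0,0.06,40],[0.78,-0.169,0,0,40],[0.39,-0.085,0,0,40],[0.2,-0.042,0,0,40]]'
python3 -m inch '[[0,0,0,0,40],[0,0,0,0,40]]'; python3 look.py
```

```text
clock: 7.55
tool_pos: [0.533, 0.0999, 0.0312]
eef_rot: [0.101, 0.995, 0.0, -0.0]
contact_force: [-1.0, 0.0, -0.5]
opening: 0.45
clock: 7.75
tool_pos: [0.5305, 0.101, 0.031]
eef_rot: [0.1, 0.995, -0.0, -0.001]
contact_force: [-0.0, 0.9, 1.1]
opening: 0.451
t 7.75 TCP line frame mm [-48.2  75.9  31. ]
```

```bash

python3 -m inch '[[0.078,-0.017,0,0,40],[0.078,-0.017,0,0,40],[0.078,-0.017,0,0,40],[0.078,-0.017,0,0,40],[0.078,-0.017,0,0,40]]'
python3 -m inch '[[0.059,-0.013,0,0,40],[0.059,-0.013,0,0,40],[0.059,-0.013,0,0,40],[0.059,-0.013,0,0,40],[0.059,-0.013,0,0,40]]'
python3 -m inch '[[0.04,-0.008,0,0,40],[0.04,-0.008,0,0,40],[0.02,-0.004,0,0,40],[0,0,0,0,40],[0,0,0,0,40]]'
python3 look.py
python3 -m inch '[[-0.49,0.106,0,0,40],[-0.98,0.212,0,0,40],[-0.98,0.212,0,0,40],[-0.98,0.212,0,0,40],[-0.5,0.106,0,0,40]]'; python3 look.py top side
```

```text
clock: 8.25
tool_pos: [0.541, 0.0987, 0.0311]
eef_rot: [0.1, 0.995, -0.0, -0.001]
contact_force: [-0.7, -0.4, 0.3]
opening: 0.455
clock: 8.75
tool_pos: [0.5484, 0.097, 0.0311]
eef_rot: [0.1, 0.995, -0.0, -0.001]
contact_force: [-0.0, -0.6, 0.7]
opening: 0.457
clock: 9.25
tool_pos: [0.5508, 0.0966, 0.0311]
eef_rot: [0.1, 0.995, -0.0, -0.001]
contact_force: [0.2, 0.3, 0.3]
opening: 0.456
t 9.25 TCP line frame mm [-27.5  75.9  31.1]
clock: 9.75
tool_pos: [0.4501, 0.1185, 0.0313]
eef_rot: [0.099, 0.995, -0.0, -0.002]
contact_force: [0.9, -0.0, -0.4]
opening: 0.453
t 9.75 TCP line frame mm [-130.5   76.    31.3]
top n 296 rect c [ 86.1 -65.3] [59.6 22. ] 90.0 pca deg -0.3 ridge x 85.8 ztop 29.3
top n 587 rect c [-1.1 73.1] [84.7 30.3] 88.9 pca deg 0.8 ridge x -1.4 ztop 37.2
side n 256 rect c [ 1.9 71.7] [91.2 29.1] 87.8 pca deg 2.6 ridge x 1.7 ztop 35.6
side n 175 rect c [ 88.4 -67.2] [21.8 63.1] 0.1 pca deg 0.7 ridge x 88.7 ztop 27.9
```

```bash
cat > axis.py <<'E'
from h import *
from plant import r
c=np.array([.56155,.0166]); a=np.radians(77.79); yl=np.array([np.cos(a),np.sin(a)]); xl=np.array([yl[1],-yl[0]])
UV=np.stack(np.meshgrid(range(512),range(384)),-1).reshape(-1,2)
def bands(s,n,off):
    hsv=cv2.cvtColor(s["pixels"],cv2.COLOR_RGB2HSV)
    for nm,R0 in(("thick",.015),("thin",.011)):
        P=(cast(s,UV,.006+R0)[:,:2]-c).reshape(384,512,2); X=P@xl; Y=P@yl
        if nm=="thick": reg=Y>0.01
        else: reg=Y<-0.01
        m=(reg&(abs(X)<.12)&(abs(Y)<.15)&(hsv[...,1]>150)&(hsv[...,0]<14)).astype(np.uint8)
        k,lab,t,ce=cv2.connectedComponentsWithStats(m)
        o=[]
        for i in np.argsort(-t[1:,4])[:2]+1:
            M=lab==i; o.append([1e3*X[M].mean()-off,1e3*Y[M].mean(),t[i,4]])
        o=np.array(o); 
        if len(o)==2:
            d=o[0]-o[1]; print(n,nm,o.round(1).tolist(),"deg",np.degrees(np.arctan(d[0]/d[1])).round(2))
if __name__=="__main__":
    bands(r.snapshot("top"),"top",0); s=r.snapshot("side"); bands(s,"side",1.6)
E
python3 axis.py; python3 - <<'E'
from axis import *
bands(dict(np.load("top0.npz")),"top0",0); bands(dict(np.load("side0.npz")),"side0",1.6)
s=r.snapshot("top")["pixels"]; cv2.imwrite("pics/crop2.png",cv2.resize(s[140:300,165:355,::-1],None,fx=4,fy=4,interpolation=cv2.INTER_CUBIC))
E
```

```text
top thick [[-0.3, 90.4, 132.0], [-1.1, 39.6, 88.0]] deg 0.91
top thin [[86.8, -56.4, 46.0], [87.0, -90.0, 37.0]] deg -0.35
side thick [[-0.7, 39.5, 57.0], [-0.0, 106.0, 15.0]] deg 0.56
top0 thick [[-86.7, 92.0, 139.0], [-88.5, 41.2, 90.0]] deg 2.12
top0 thin [[86.8, -56.4, 46.0], [87.0, -90.0, 37.0]] deg -0.35
side0 thick [[-88.0, 41.6, 52.0], [-86.2, 106.8, 16.0]] deg 1.61
```

View pics/crop2.png

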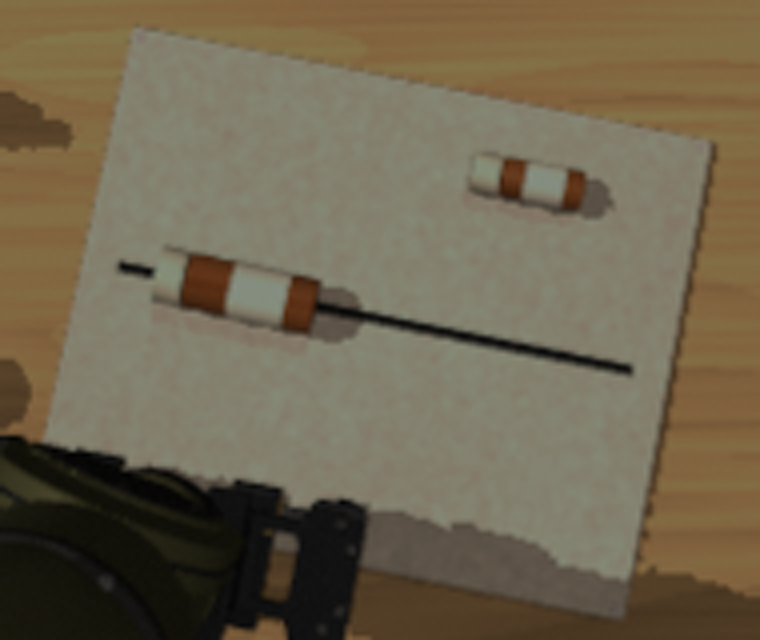

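The crop shows the thick vial lying on the line, centred at about (237,290). The bands give an offset of about -0.6 mm from both cameras and 0.7° of tilt, which is good enough. Next I'll go round to the far side of the thin vial.

```bash

python3 -m inch '[[0,0,1,0,12],[0,0,1,0,12],[0,0,1,0,12],[0,0,1,0,12],[0.874,-0.77,0,-0.13,12]]'
python3 -m inch '[[0.874,-0.77,0,0,12],[0.874,-0.77,0,0,12],[0.874,-0.77,0,0,12],[0.874,-0.77,0,0,12],[0.874,-0.77,0,0,12]]'
python3 -m inch '[[0.874,-0.77,0,0,12],[0.874,-0.77,0,0,12],[0.874,-0.77,0,0,12],[0.874,-0.77,0,0,12],[0,0,0,0,12]]'
python3 -m inch '[[0,0,0,0,12],[0,0,0,0,12]]'
python3 look.py top;python3 axis.py
```

```text
clock: 10.5
tool_pos: [0.475, 0.1012, 0.1342]
eef_rot: [0.105, 0.994, 0.002, 0.001]
contact_force: [1.3, 0.7, -0.4]
opening: 0.14
clock: 11.0
tool_pos: [0.5853, -0.0001, 0.1314]
eef_rot: [0.108, 0.994, -0.0, -0.001]
contact_force: [1.2, 1.3, -0.6]
opening: 0.139
clock: 11.5
tool_pos: [0.6739, -0.0811, 0.131]
eef_rot: [0.111, 0.994, -0.001, 0.001]
contact_force: [0.3, 0.1, -0.4]
opening: 0.137
clock: 11.7
tool_pos: [0.6704, -0.0742, 0.1312]
eef_rot: [0.106, 0.994, 0.0, -0.001]
contact_force: [-0.4, 0.2, -0.2]
opening: 0.134
t 11.7 TCP line frame mm [125.5 -65.7 131.2]
top n 296 rect c [ 86.1 -65.3] [22.1 59.7] 0.0 pca deg -0.5 ridge x 85.8 ztop 29.3
top n 586 rect c [-1.3 73.2] [85.1 30.3] 89.4 pca deg 0.7 ridge x -1.3 ztop 37.3
top thick [[-0.2, 90.4, 133.0], [-1.2, 39.6, 87.0]] deg 1.2
top thin [[86.8, -56.4, 46.0], [87.0, -90.0, 37.0]] deg -0.35
side thick [[-0.7, 38.8, 58.0], [-0.0, 106.0, 15.0]] deg 0.54
```

```bash

python3 -m inch '[[0,0,-0.9,0,12],[0,0,-0.9,0,12],[0,0,-0.9,0,12],[0,0,-0.9,0,12],[0,0,-0.46,0,12]]'
python3 -m inch '[[0,0,0,0,12],[0,0,0,0,12]]'; python3 look.py
python3 -m inch '[[-0.078,0.017,0,0,12],[-0.156,0.034,0,0,12],[-0.156,0.034,0,0,12],[-0.156,0.034,0,0,12],[-0.156,0.034,0,0,12]]'
python3 -m inch '[[-0.156,0.034,0,0,12],[-0.156,0.034,0,0,12],[-0.156,0.034,0,0,12],[-0.156,0.034,0,0,12],[-0.156,0.034,0,0,12]]'
python3 -m inch '[[-0.117,0.025,0,0,12],[-0.078,0.017,0,0,12],[-0.04,0.008,0,0,12],[0,0,0,0,12],[0,0,0,0,12]]'; python3 look.py top side
```

```text
clock: 12.35
tool_pos: [0.6696, -0.0742, 0.0278]
eef_rot: [0.106, 0.994, -0.0, -0.002]
contact_force: [-1.2, 0.0, 0.8]
opening: 0.139
clock: 12.55
tool_pos: [0.6714, -0.0744, 0.0303]
eef_rot: [0.106, 0.994, -0.0, -0.001]
contact_force: [-0.1, -0.4, -0.3]
opening: 0.142
t 12.55 TCP line frame mm [126.6 -65.7  30.3]
clock: 13.05
tool_pos: [0.6531, -0.0708, 0.0298]
eef_rot: [0.107, 0.994, -0.0, -0.001]
contact_force: [0.0, -0.2, -0.3]
opening: 0.136
clock: 13.55
tool_pos: [0.6337, -0.0666, 0.0296]
eef_rot: [0.107, 0.994, -0.0, -0.001]
contact_force: [0.9, -0.7, 0.2]
opening: 0.136
clock: 14.05
tool_pos: [0.6282, -0.0654, 0.0296]
eef_rot: [0.107, 0.994, -0.0, -0.001]
contact_force: [0.3, -0.8, 0.2]
opening: 0.137
t 14.05 TCP line frame mm [ 82.4 -66.1  29.6]
top n 114 rect c [ 55.2 -64.9] [58.5 12.2] 88.9 pca deg -0.9 ridge x 54.7 ztop 29.2
top n 586 rect c [-1.1 73.2] [84.9 30.4] 89.1 pca deg 0.8 ridge x -1.2 ztop 37.2
side n 259 rect c [ 2.1 70.6] [89.2 28.7] 88.5 pca deg 2.5 ridge x 1.8 ztop 35.6
```

```bash

python3 -m inch '[[-0.078,0.017,0,0,12],[-0.156,0.034,0,0,12],[-0.156,0.034,0,0,12],[-0.156,0.034,0,0,12],[-0.156,0.034,0,0,12]]'
python3 -m inch '[[-0.156,0.034,0,0,12],[-0.156,0.034,0,0,12],[-0.156,0.034,0,0,12],[-0.156,0.034,0,0,12],[-0.156,0.034,0,0,12]]'
python3 -m inch '[[-0.117,0.025,0,0,12],[-0.078,0.017,0,0,12],[-0.04,0.008,0,0,12],[0,0,0,0,12],[0,0,0,0,12]]'; python3 look.py
python3 -m inch '[[0.49,-0.106,0,0,12],[0.98,-0.212,0,0,12],[0.98,-0.212,0,0,12],[0.98,-0.212,0,0,12],[0.5,-0.106,0,0,12]]'
python3 look.py top side;python3 axis.py
```

```text
clock: 14.65
tool_pos: [0.61, -0.0615, 0.0296]
eef_rot: [0.107, 0.994, -0.0, -0.001]
contact_force: [-0.4, 0.0, 0.2]
opening: 0.138
clock: 15.15
tool_pos: [0.5907, -0.0572, 0.0296]
eef_rot: [0.107, 0.994, -0.0, -0.001]
contact_force: [0.2, -0.1, 0.0]
opening: 0.133
clock: 15.65
tool_pos: [0.5853, -0.0561, 0.0296]
eef_rot: [0.107, 0.994, -0.0, -0.001]
contact_force: [0.0, 0.1, -0.6]
opening: 0.136
t 15.65 TCP line frame mm [ 38.5 -66.1  29.6]
clock: 16.15
tool_pos: [0.6855, -0.0782, 0.0297]
eef_rot: [0.107, 0.994, -0.0, 0.0]
contact_force: [0.3, -0.0, 0.7]
opening: 0.137
t 16.15 TCP line frame mm [141.1 -66.5  29.7]
top n 586 rect c [-1.2 73.2] [84.8 30.4] 89.4 pca deg 0.7 ridge x -1.3 ztop 37.2
top n 303 rect c [ 16.  -65.2] [59.7 22.1] 90.0 pca deg 0.2 ridge x 16.1 ztop 29.1
side n 257 rect c [ 1.6 71.5] [89.  29.2] 88.7 pca deg 2.8 ridge x 1.7 ztop 35.7
side n 173 rect c [ 18.9 -67.8] [61.8 22.2] 87.9 pca deg 1.1 ridge x 18.8 ztop 28.0
top thick [[-0.2, 90.4, 133.0], [-1.1, 39.6, 88.0]] deg 1.03
top thin [[17.1, -56.6, 45.0], [16.5, -89.9, 39.0]] deg 0.95
side thick [[-0.8, 39.0, 57.0], [-0.0, 106.0, 15.0]] deg 0.68
```

```bash

python3 -m inch '[[-0.98,0.212,0,0,12],[-0.98,0.212,0,0,12],[-0.78,0.169,0,0,12],[-0.39,0.085,0,0,12],[-0.2,0.042,0,0,12]]'
python3 -m inch '[[0,0,0,0,12],[0,0,0,0,12]]'; python3 look.py
```

```text
clock: 16.85
tool_pos: [0.5979, -0.0588, 0.0298]
eef_rot: [0.106, 0.994, -0.001, -0.002]
contact_force: [-0.1, 0.1, 0.1]
opening: 0.133
clock: 17.05
tool_pos: [0.6006, -0.0593, 0.0297]
eef_rot: [0.107, 0.994, -0.0, -0.001]
contact_force: [1.0, -0.9, 0.7]
opening: 0.14
t 17.05 TCP line frame mm [ 54.1 -66.   29.7]
```

```bash

python3 -m inch '[[-0.117,0.025,0,0,12],[-0.117,0.025,0,0,12],[-0.117,0.025,0,0,12],[-0.117,0.025,0,0,12],[-0.117,0.025,0,0,12]]'
python3 -m inch '[[-0.078,0.017,0,0,12],[-0.078,0.017,0,0,12],[-0.078,0.017,0,0,12],[-0.078,0.017,0,0,12],[-0.078,0.017,0,0,12]]'
python3 -m inch '[[-0.078,0.017,0,0,12],[-0.078,0.017,0,0,12],[-0.059,0.013,0,0,12],[-0.04,0.008,0,0,12],[-0.02,0.004,0,0,12]]'
python3 -m inch '[[0,0,0,0,12],[0,0,0,0,12]]'; python3 look.py
python3 -m inch '[[0.49,-0.106,0,0,12],[0.98,-0.212,0,0,12],[0.98,-0.212,0,0,12],[0.98,-0.212,0,0,12],[0.5,-0.106,0,0,12]]'
python3 look.py top side;python3 axis.py
```

```text
clock: 17.55
tool_pos: [0.5853, -0.0561, 0.0296]
eef_rot: [0.107, 0.994, -0.0, -0.001]
contact_force: [0.1, -0.2, -0.9]
opening: 0.132
clock: 18.05
tool_pos: [0.5757, -0.054, 0.0296]
eef_rot: [0.107, 0.994, -0.0, -0.001]
contact_force: [0.3, 0.3, 0.5]
opening: 0.136
clock: 18.55
tool_pos: [0.5688, -0.0525, 0.0296]
eef_rot: [0.107, 0.994, -0.0, -0.001]
contact_force: [0.1, 0.3, -0.3]
opening: 0.137
clock: 18.75
tool_pos: [0.5689, -0.0526, 0.0296]
eef_rot: [0.107, 0.994, -0.0, -0.001]
contact_force: [0.0, -0.4, 0.3]
opening: 0.138
t 18.75 TCP line frame mm [ 21.8 -66.1  29.6]
clock: 19.25
tool_pos: [0.6692, -0.0746, 0.0297]
eef_rot: [0.107, 0.994, -0.0, -0.0]
contact_force: [-0.1, -0.2, -0.4]
opening: 0.14
t 19.25 TCP line frame mm [124.4 -66.4  29.7]
top n 585 rect c [-1.  73.2] [85.  30.5] 88.9 pca deg 0.8 ridge x -1.3 ztop 37.1
top n 302 rect c [ -0.2 -65.5] [60.4 22.2] 89.9 pca deg 0.2 ridge x -0.6 ztop 28.8
side n 257 rect c [ 2.  71.3] [89.7 28.8] 88.8 pca deg 2.5 ridge x 1.9 ztop 35.8
side n 172 rect c [  2.2 -67.4] [21.3 63.1] 0.7 pca deg 1.2 ridge x 2.8 ztop 27.5
top thick [[-0.2, 90.4, 133.0], [-1.2, 39.6, 87.0]] deg 1.11
top thin [[0.4, -56.2, 47.0], [0.7, -89.8, 38.0]] deg -0.46
side thick [[-0.4, 39.0, 56.0], [-0.0, 106.0, 15.0]] deg 0.31
side thin [[0.6, -89.2, 28.0], [1.1, -46.5, 1.0]] deg 0.64
```

Both are within about 1 mm. I'll raise the tool clear, take a last look and hand in.

```bash

python3 -m inch '[[0.3,0,1,0,12],[0.3,0,1,0,12],[0,0,1,0,12],[0,0,1,0,12],[0,0,0,0,12]]'
python3 -m inch '[[0,0,0,0,12],[0,0,0,0,12],[0,0,0,0,12],[0,0,0,0,12],[0,0,0,0,12]]'
python3 look.py top;python3 axis.py; python3 - <<'E'
from plant import r
import cv2
s=r.snapshot("top")["pixels"]; cv2.imwrite("pics/end.png",cv2.resize(s[100:300,100:420,::-1],None,fx=2.4,fy=2.4,interpolation=cv2.INTER_CUBIC))
E
```

```text
clock: 19.95
tool_pos: [0.6833, -0.073, 0.1332]
eef_rot: [0.106, 0.994, -0.0, 0.002]
contact_force: [0.1, 0.2, 0.5]
opening: 0.141
clock: 20.45
tool_pos: [0.6818, -0.0737, 0.1289]
eef_rot: [0.107, 0.994, -0.0, -0.002]
contact_force: [0.8, 0.4, -0.7]
opening: 0.135
t 20.45 TCP line frame mm [136.6 -62.9 128.9]
top n 588 rect c [-1.3 73. ] [84.8 30.2] 89.3 pca deg 0.8 ridge x -1.1 ztop 37.1
top n 303 rect c [ -0.1 -65.2] [59.9 22.4] 89.2 pca deg 0.2 ridge x -0.6 ztop 29.0
top thick [[-0.2, 90.4, 133.0], [-1.1, 39.6, 88.0]] deg 1.03
top thin [[0.4, -56.2, 47.0], [0.7, -89.8, 38.0]] deg -0.46
side thick [[-0.8, 39.3, 58.0], [-0.0, 106.0, 15.0]] deg 0.71
side thin [[0.4, -89.5, 30.0], [1.1, -46.5, 1.0]] deg 0.87
```

View pics/end.png

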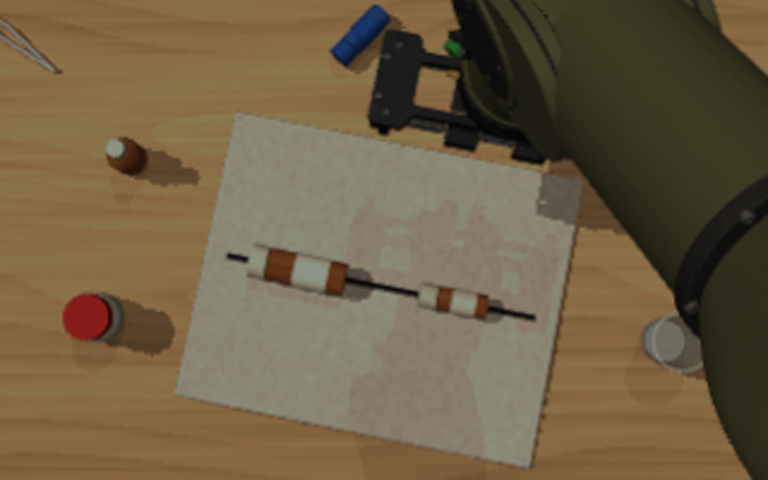

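The final view shows both vials on the line, the thick one at about (300,271) and the thin one at (455,300). The jar, dropper bottle and beaker are where they were, and the gripper is clear.

```bash
python3 -c "
from plant import r
print(r.finish_job())"
```

```text
the job is handed in; nothing more can be done
None
```

Both vials now lie still on the line. I rolled the thick one there first and then the thin one, using slow fingertip pushes of 40 mm/s or less, and handed the job in at about 20.5 s of the 64 s allowed.

| Vial | Middle off the line | Tilt from the line |
|---|---|---|
| Thick | 0.5–1.2 mm short, on the robot's side | about 0.7–1° |
| Thin | within about 0.5 mm | within about 0.5° |

- **Disagreement between cameras:** their raw readings differed by 2–3 mm. About 1.6 mm of that is the side camera's own offset, measured on the line. After removing it they agreed to about 1.5 mm.
- **Weak side reading of the thin vial:** one of its two bands showed as a single pixel from the side, so that tilt reading (0.87°) means little. I relied on the top view for the thin vial.
- **Rolling not measured directly:** I couldn't see the vials' rotation in the images. Contact forces stayed around 1 N, which is noise level, and both vials ran 2–3 mm ahead of the fingers.
- **Other objects:** the jar, dropper bottle and beaker look unmoved in the last picture. The arm partly hid the beaker and some of the look-alikes in that view.

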